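# Lay the long plaque on its sloping rest and lock it

## Task

Pick up the longer of the two slatted wooden plaques and set it down, without dropping it, on the two narrow rails of the sloping rest: flat on both rails, lengthwise and centred on them, with its lower end against the lip. Let go, then slide the rest's keeper all the way to its end stop, so that its tab reaches over the lower end of the plaque and locks it in. Leave everything else where it is.

Things in the scene. Friction and masses are not known exactly. Their poses are not given: they have to be found in the camera images.
- long_plaque_center (a point): Centre (half-way up) of the long plaque, the one to be placed: a rigid plaque of three glued wooden slats (dark, light, medium brown) that run along it, 150 long (its x) x 54 wide (its y) x 20 thick (its z), about 0.1 kg, lying flat on the bench, centre 10 above it. Either end may be the lower one on the rest.
- short_plaque_center (a point): Centre of the other plaque, same slats, width and thickness but only 95 long (x): to be left alone. The two plaques lie to the left of the rest and may have changed places.
- cradle: Sloping cradle of the fixed plywood rest: two wooden rails, each 8 wide, 165 long, outer edges 38 apart, rising at 25 degrees away from the robot. Origin: on the plane of the rails' tops, midway between them, at the lip's inner face, 85 above the bench. x points up along the rails, y across to the left, z square to their tops. 45 or more is free beside and below the rails at mid-length.
- seat (a point): Where the plaque's centre must come (axes as the cradle): at x = 75, y = 0, z = 10 in the cradle's frame. The plaque's length then lies along the cradle's x, either way round.
- lip_top (a point): Middle of the top of the lip: a wooden cross-board at the rails' low end, 10 thick and 60 wide (along the cradle's y), reaching 14 above the plane of the rails' tops. Its inner face is at x = 0 in the cradle's frame.
- keeper_grip (a point): Point to hold on the keeper's black upright grip, at x = -27, y = -90 + joint travel, z = 45 mm in the cradle's frame. The grip is 14 wide along the cradle's y, 18 along its x, square to the rails' plane; its top is 15 above this point, the 22 wide carriage begins 23 below it. It slides along the cradle's y on a track in front of the lip.
- keeper_tab (a point): Underside of the free end of the keeper's tab, a 14 wide, 6 thick steel tongue from the carriage towards the rails that moves with the grip; it ends 14 past the lip's inner face and 24 above the plane of the rails' tops, so 4 over the seated plaque.
- keeper (a joint): Travel of the keeper in m along the cradle's +y: 0 = fully open (at the right, off the rails), 0.09 = at its end stop, tab over the middle of the rails. It starts between 0 and 0.03, slides with about 1.5 N of friction and stays where it is left.
Things that resemble listed ones, but are neither listed nor needed, are in the scene too. Leave any blue look-alike of the part that bears long_plaque_center alone.

How it is judged:
On the way, in this order (a step that is already met when the one before it is completed fails the run):
1. the long plaque is brought down to the rails while still held (within about 12 mm of lying on them, not dropped) (contact force between the fingers and long_plaque above 0.5 N and z of long_plaque_center in the frame of cradle between 0.004 and 0.022 m and x of long_plaque_center in the frame of cradle between 0.05 and 0.12 m and y of long_plaque_center in the frame of cradle between -0.015 and 0.015 m), for 0.05 s.
2. the long plaque lies let go on both rails against the lip, with the keeper still open (x of long_plaque_center in the frame of cradle between 0.07 and 0.082 m and y of long_plaque_center in the frame of cradle between -0.01 and 0.01 m and z of long_plaque_center in the frame of cradle between 0.005 and 0.0145 m and angle between the x axis of long_plaque_center and the x axis of cradle, either way round below 0.1 rad and angle between the z axis of long_plaque_center and the z axis of cradle, either way round below 0.1 rad and contact force between the fingers and long_plaque below 0.1 N and value of joint keeper below 0.045 m), for 0.2 s.
3. the keeper is slid to its end stop over the plaque (x of long_plaque_center in the frame of cradle between 0.07 and 0.082 m and y of long_plaque_center in the frame of cradle between -0.01 and 0.01 m and z of long_plaque_center in the frame of cradle between 0.005 and 0.0145 m and angle between the x axis of long_plaque_center and the x axis of cradle, either way round below 0.1 rad and angle between the z axis of long_plaque_center and the z axis of cradle, either way round below 0.1 rad and value of joint keeper above 0.086 m), for 0.2 s.
At the end, for the whole second after the job is handed in: The long plaque lies released and at rest on both rails: lower end within 7 mm of the lip, centred within 10 mm across the rails, lengthwise within 0.1 rad and flat on them within 0.1 rad and 4.5 mm; the keeper is within 4 mm of its end stop (joint above 0.086), its tab over the plaque (all of step 3 and contact force between the fingers and long_plaque below 0.1 N and linear speed of long_plaque below 0.02 m/s); the robot touches nothing.
It fails at once if the short plaque is moved more than 20 mm (distance of short_plaque_center from where it was at the start of the episode above 0.02 m).
It fails at once if another thing on the bench is moved more than 30 mm (distance of any of tape_roll, glue, sanding_block, finish_jar, brush, pen_cup, hammer from where it was at the start of the episode above 0.03 m).
It also fails if it takes over 48 s, if anything falls off the work surface, if the arm or the gripper's body presses on something with over 40 N, if the wrist force passes 120 N, or if a joint passes its speed limit or range.

## Robot

A 6-joint arm with a two-finger parallel gripper is mounted at the origin on the work surface. World frame = base frame: x ahead of the robot, y to its left, z up, the work surface at z = 0. Lengths are in m, angles in rad, forces in N, time in s.
With the tool pointing down it reaches from about 0.35 to 0.975 m from the base axis. Payload 4.9 kg.
Tool frame: the origin (TCP) lies midway between the tips of the shut fingers; the grasp point (between the pads) lies ctrl.tcp_to_grasp behind it (ctrl.tcp_to_grasp is the distance from the TCP to the grasp point, in m); z points along the fingers, y is the direction in which the jaws open and shut (so a half turn about z gives the same grasp; the last joint's range is limited). The gripper opens to 85 mm and grips with 20 to 120 N. Pads are 22 mm wide; open, the fingers measure 114 mm over their backs; the gripper's body (76 mm by 85 mm) begins 54 mm behind the grasp point. The pads swing forward as they close: fully open they stand 13 mm farther back than shut.
Start: joints at [-1.413, 0.053, 1.613, -0, 1.476, -0.119], TCP at [0.171, -0.601, 0.231] pointing down, gripper open.
Joint ranges: [-3.01, 3.01], [-1.01, 2.22], [0.06, 2.58], [-1.02, 4.17], [0.09, 2.62], [-3.14, 3.14]. Speed limits (rad/s): [2.57, 2.57, 3.14, 3.14, 3.14, 3.14].

## Interface

Orientations are given as a rotation vector (axis times angle).
In Python, from station import ctrl, get_image, calibration, finish_job, models gives the robot as it stands.
- The arm moves only by the shell command python3 -m creep 'ROWS' [FORCE]. ROWS is JSON, a list of rows, each a list of 7 numbers: the opening, from 0 (shut) to 1 (fully open), then the shift along the tool's x, y, z in m, then the turn, a rotation vector about the tool's x, y, z in degrees. A call has 1 to 20 rows; each row shifts and turns the commanded pose from where the row before left it, along the tool's axes as they then stand; what a row does not reach is not made up. A row lasts 1/10 s, in which the tool goes at most 50 mm and 8.59 degrees, less where a joint would pass 70% of its speed; a pose out of reach is approached as far as the arm can. A call with a gripper value outside its range is refused whole. The fingers move at their own pace and stop on an object; FORCE is the grip in N (left out, the last holds). Time passes only in rows, so rows that do not move let the fingers close. It gives the time, the measured TCP pose, the force and the opening at its end, in the units of the state.
- ctrl.get_obs(): the state, without advancing time (a new reading comes with each control period).
- get_image(name): name is "scene" or "top" or "wrist"; returns the picture (480x640x3 uint8, red, green, blue); there is no depth.
- calibration(name): a dict with "mtx" (3x3 intrinsics, pixels), "R" (3x3) and "t" (3): a world point X has camera coordinates R X + t. Camera axes: x right, y down, z forward; pixel columns grow to the right and rows downward; lengths in m; the calibration is good to about 2 mm. The wrist camera is an equidistant fisheye: a pixel r from the principal point sees the ray r / f radians off the axis. A picture is of the moment at which its call begins: read the wrist's pose just before it. calibration takes no time and is no camera call; for the wrist camera it gives the pose at the moment of the call.
- finish_job(): hands the job in, once; it reports no verdict.
Trained networks look in the newest picture that a camera, given by its name, has taken for a name from the list of things; names that differ only in an ending like _2 or _b are one class to them, and where a whole thing is asked for, a point or a joint stands for the part that bears it (a point fixed in the world has none). Each returns a list of dicts, best first, with "conf" (0 to 1); they miss things now and then, are a little off and sometimes report something else, mostly with a low value. They report only what shows in the picture. A call takes as long as a camera call. They do not tell look-alikes from the thing itself.
- models.search_frame(camera, name): "extent" ([left, top, right, bottom] in pixels, round what is visible of it).
The state is a dict: "t": time; "q": joint angles; "dq": joint speeds; "effort": joint torques, N m; "tool_pos": TCP position; "tool_rot": TCP orientation; "contact_force": force on the tool from outside, world axes, zero at the start; "wrist_torque": the same for the moment, N m; "opening": finger opening in m.
Only numpy, scipy, OpenCV 4.12 (cv2) and the standard library are available. Lean on these libraries where they do the work, as an engineer would, in place of code of your own. Each camera call takes 0.05 s, during which the arm holds its last target. There are 200 camera calls.

## Working session

There is one attempt and no reset: what is moved stays moved. The work goes in short steps, Python scripts to look and compute and a shell command to move; the robot and the scene stay as the last step left them, time stands still between calls to the robot, and variables do not carry over. Pictures are saved under pics/ and viewed, about 8 in all and at most 12, crops included, and the job is handed in when it is done.

```bash
ls; mkdir -p pics; python3 - <<'E'
from station import ctrl,get_image,calibration,models
import cv2,numpy as np
print(ctrl.tcp_to_grasp); o=ctrl.get_obs(); print(o)
for c in ("scene","top"):
    im=get_image(c); cv2.imwrite(f"pics/{c}0.png",im[:,:,::-1])
    k=calibration(c); print(c,k)
    for n in ("long_plaque_center","short_plaque_center","cradle","lip_top","keeper_grip","keeper_tab"):
        print(n,[(np.round(d["extent"]).tolist(),round(d["conf"],2)) for d in models.search_frame(c,n)[:4]])
E
```

```text
pics
0.0187
{'t': 0.0, 'q': array([-1.41300979e+00,  5.33645705e-02,  1.61428669e+00,  1.31918450e-05,
        1.47597039e+00, -1.19001259e-01]), 'dq': array([ 0.00075907, -0.00080424,  0.00145277, -0.00040954, -0.00131679,
        0.0007381 ]), 'effort': array([-3.07502805e-04, -3.93684018e+01, -3.70172989e+01, -2.03419104e-04,
        7.01311394e-03,  1.14133258e-05]), 'tool_pos': array([ 0.17069841, -0.60060244,  0.23006259]), 'tool_rot': array([-3.10954618e+00, -4.33108859e-01,  4.11539010e-05]), 'contact_force': array([ 0.51343559, -0.53335123, -0.04988511]), 'wrist_torque': array([-0.01302858, -0.0073806 ,  0.00910897]), 'opening': 0.08546171787884702}
scene {'mtx': array([[550.84596814,   0.        , 314.53751562],
       [  0.        , 550.84596814, 236.00356292],
       [  0.        ,   0.        ,   1.        ]]), 'R': array([[-0.85537684,  0.51797472, -0.00571369],
       [ 0.44263235,  0.7251387 , -0.52749452],
       [-0.26908561, -0.45373566, -0.84953922]]), 't': array([ 0.42642497, -0.17844722,  1.1942075 ])}
long_plaque_center [([286.0, 135.0, 341.0, 198.0], 0.89)]
sh
[... 495 characters left out ...]
 0.00413652],
       [-0.99744707, -0.02786199, -0.06574998],
       [ 0.06583953, -0.002308  , -0.99782756]]), 't': array([0.01721944, 0.53164225, 0.85659076])}
long_plaque_center [([407.0, 279.0, 475.0, 370.0], 0.97), ([117.0, 221.0, 176.0, 314.0], 0.58), ([404.0, 101.0, 500.0, 234.0], 0.58)]
short_plaque_center [([245.0, 201.0, 291.0, 260.0], 0.69), ([116.0, 218.0, 177.0, 314.0], 0.61), ([456.0, 199.0, 480.0, 237.0], 0.39)]
cradle [([404.0, 100.0, 498.0, 237.0], 0.72), ([458.0, 199.0, 480.0, 240.0], 0.43)]
lip_top [([401.0, 106.0, 495.0, 239.0], 0.73)]
keeper_grip [([244.0, 202.0, 291.0, 261.0], 0.72), ([458.0, 202.0, 480.0, 235.0], 0.67)]
keeper_tab [([458.0, 197.0, 478.0, 235.0], 0.63)]
```

View pics/top0.png

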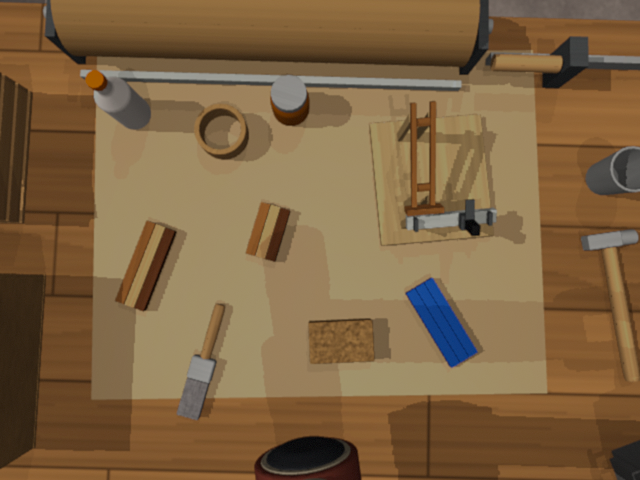

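View pics/scene0.png

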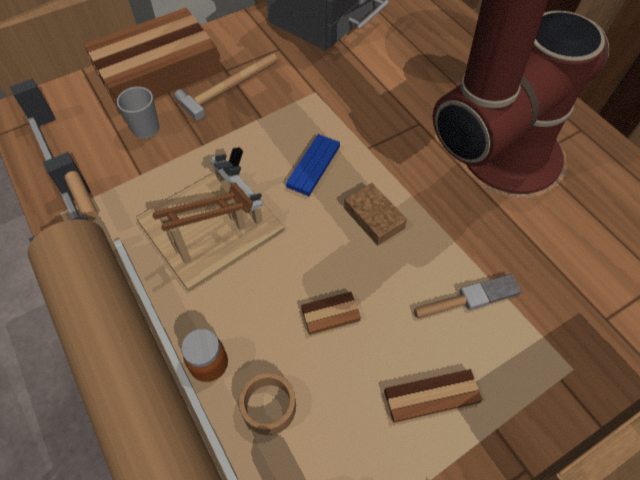

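The candidates for the long plaque in the top view are a wooden one at (146,266), about 90 px long, a wooden one at (268,232), about 58 px long, and a blue one at (440,322). The left wooden one at (146,266) fits, because it is wood and the longer of the two. The rest is at (430,165), with the keeper grip at about (470,215). I'll confirm this in an enlarged crop.

```bash
python3 - <<'E'
import cv2,numpy as np
im=cv2.imread("pics/top0.png")
a=cv2.resize(im[210:325,105:185],None,fx=4,fy=4,interpolation=cv2.INTER_CUBIC)
b=cv2.resize(im[95:245,398:508],None,fx=4,fy=4,interpolation=cv2.INTER_CUBIC)
o=np.zeros((600,780,3),np.uint8); o[:a.shape[0],:320]=a; o[:600,330:770]=b
cv2.imwrite("pics/crop.png",o)
E
```

```text
(no output)
```

View pics/crop.png

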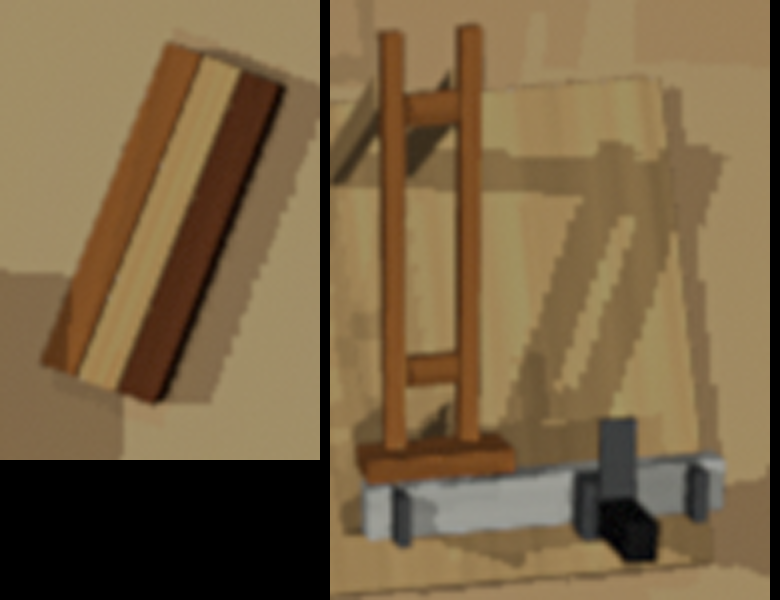

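The crop confirms the left plaque: it is wooden, three slats, and long. Its top-face corners are at about (147,220), (176,232), (143,310) and (115,301). In the right half, the rails run from (410–436,102) down to the lip at about (407–444,206), and the tab is at (470,200).

```bash
cat > h.py <<'E'
import numpy as np
from scipy.optimize import least_squares
from scipy.spatial.transform import Rotation as Ro
def proj(k,X):
    c=np.atleast_2d(X)@k["R"].T+k["t"]; p=c@k["mtx"].T; return p[:,:2]/p[:,2:]
def cradle(x,y,yaw): # R,t
    return (Ro.from_euler("z",yaw)*Ro.from_euler("y",-np.radians(25))).as_matrix(), np.array([x,y,.085])
def pl(x,y,yaw,P,z=0.01):
    return P@Ro.from_euler("z",yaw).as_matrix().T+[x,y,z]
E
python3 - <<'E'
from h import *
from station import calibration
k=calibration("top"); print("cam",-k["R"].T@k["t"])
a=np.array([[168,42],[284,88],[151,402],[40,365]])/4+[105,210]-.4
P=np.array([[75,27,10],[75,-27,10],[-75,-27,10],[-75,27,10]])/1e3
r=least_squares(lambda v:(proj(k,pl(*v,P))-a).ravel(),[.5,.3,-.4])
print("plaque",r.x,np.degrees(r.x[2]),r.fun.round(1))
b=(np.array([[380,31],[482,25],[360,448],[513,438],[600,420],[636,418]])-[330,0])/4+[398,95]-.4
def f(v):
    R,t=cradle(*v[:3]); g=-90+v[3]*1e3
    Q=np.array([[165,19,0],[165,-19,0],[0,30,14],[0,-30,14],[14,g+7,30],[14,g-7,30]])/1e3
    return (proj(k,Q@R.T+t)-b).ravel()
r=least_squares(f,[.6,-.2,0,.01]); print("cradle",r.x,np.degrees(r.x[2]),r.fun.round(1))
E
```

```text
cam [0.47341136 0.03400233 0.8896141 ]
plaque [ 0.4703703   0.33015339 -0.33910427] -19.429243214840913 [ 0.3 -0.1 -0.2 -0.6  0.5  1.4 -0.6 -0.6]
cradle [ 0.58216488 -0.13825072  0.10253413  0.02227692] 5.874772885922974 [ 0.5 -0.9  0.  -1.2  0.3  2.  -0.8  1.7  0.  -0.6 -0.1 -0.8]
```

```bash
cat >> h.py <<'E'
def down(yaw): # tool down, tool x at yaw
    return Ro.from_euler("z",yaw)*Ro.from_euler("x",np.pi)
def step(p0,r0,p1,r1,name=""):
    """shift in tool axes (mm) of r0, then turn (deg) tool axes"""
    d=r0.inv().apply(np.array(p1)-p0)*1e3; w=np.degrees((r0.inv()*r1).as_rotvec())
    print(name,"shift mm",d.round(1),"len",np.linalg.norm(d).round(1),"turn",w.round(2))
    return np.array(p1),r1
E
python3 - <<'E'
from h import *
from station import ctrl
o=ctrl.get_obs(); p,r=o["tool_pos"],Ro.from_rotvec(o["tool_rot"])
p,r=step(p,r,[.42,-.15,.25],r,"1")
p,r=step(p,r,[.47,.33,.15],r,"2")
p,r=step(p,r,p,down(-.3391),"3")
E
```

```text
1 shift mm [ 363.  -365.9  -18.7] len 515.8 turn [0. 0. 0.]
2 shift mm [ 179.3 -448.1  100. ] len 492.8 turn [0. 0. 0.]
3 shift mm [0. 0. 0.] len 0.0 turn [-0.   -0.   35.29]
```

```bash
python3 -m creep '[[1,0.0259,-0.0261,-0.0013,0,0,0],[1,0.0259,-0.0261,-0.0013,0,0,0],[1,0.0259,-0.0261,-0.0013,0,0,0],[1,0.0259,-0.0261,-0.0013,0,0,0],[1,0.0259,-0.0261,-0.0013,0,0,0],[1,0.0259,-0.0261,-0.0013,0,0,0],[1,0.0259,-0.0261,-0.0013,0,0,0],[1,0.0259,-0.0261,-0.0013,0,0,0],[1,0.0259,-0.0261,-0.0013,0,0,0],[1,0.0259,-0.0261,-0.0013,0,0,0],[1,0.0259,-0.0261,-0.0013,0,0,0],[1,0.0259,-0.0261,-0.0013,0,0,0],[1,0.0259,-0.0261,-0.0013,0,0,0],[1,0.0259,-0.0261,-0.0013,0,0,0]]' 60
python3 -m creep '[[1,0.0138,-0.0345,0.0077,0,0,0],[1,0.0138,-0.0345,0.0077,0,0,0],[1,0.0138,-0.0345,0.0077,0,0,0],[1,0.0138,-0.0345,0.0077,0,0,0],[1,0.0138,-0.0345,0.0077,0,0,0],[1,0.0138,-0.0345,0.0077,0,0,0],[1,0.0138,-0.0345,0.0077,0,0,0],[1,0.0138,-0.0345,0.0077,0,0,0],[1,0.0138,-0.0345,0.0077,0,0,0],[1,0.0138,-0.0345,0.0077,0,0,0],[1,0.0138,-0.0345,0.0077,0,0,0],[1,0.0138,-0.0345,0.0077,0,0,0],[1,0.0138,-0.0345,0.0077,0,0,0],[1,0,0,0,0,0,7.06],[1,0,0,0,0,0,7.06],[1,0,0,0,0,0,7.06],[1,0,0,0,0,0,7.06],[1,0,0,0,0,0,7.06],[1,0,0,0,0,0,0]]'
python3 - <<'E'
from station import *
import cv2
o=ctrl.get_obs();print(o["q"],o["tool_rot"]); k=calibration("wrist"); print(k)
cv2.imwrite("pics/w1.png",get_image("wrist")[:,:,::-1])
E
```

```text
t: 2.1
tool_pos: [0.4203, -0.1492, 0.2499]
tool_rot: [3.111, 0.433, 0.001]
contact_force: [0.8, -0.6, 0.4]
opening: 0.0854
t: 4.0
tool_pos: [0.4698, 0.3299, 0.1495]
tool_rot: [-3.096, 0.53, -0.0]
contact_force: [0.0, 0.6, -0.7]
opening: 0.0855
[ 4.82592730e-01 -3.59897251e-03  1.80995881e+00 -1.17816654e-05
  1.33506229e+00  2.39239723e+00] [-3.09647676e+00  5.29946281e-01 -2.23808600e-04]
{'mtx': array([[371.64829954,   0.        , 318.36232879],
       [  0.        , 371.64829954, 242.82875321],
       [  0.        ,   0.        ,   1.        ]]), 'R': array([[-3.32470449e-01, -9.43113664e-01,  1.30930397e-04],
       [-8.94451919e-01,  3.15360015e-01,  3.17023385e-01],
       [-2.99030376e-01,  1.05283796e-01, -9.48417712e-01]]), 't': array([0.46655915, 0.30000759, 0.40912144])}
```

View pics/w1.png

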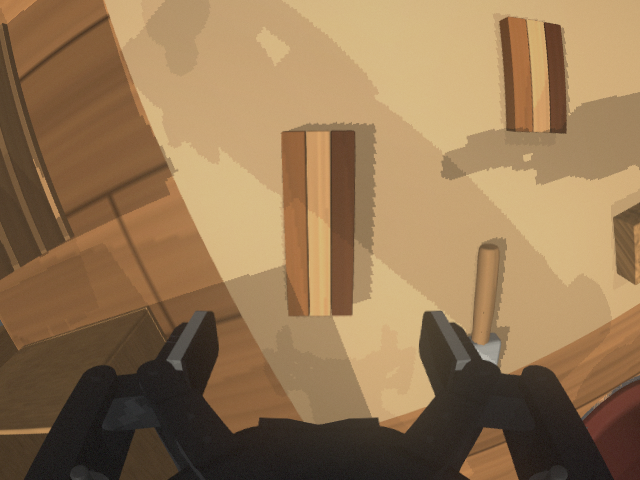

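The wrist view shows the plaque lined up with the tool. Its top corners are at (282,131), (355,130), (352,316) and (288,316), midway between the fingers. I'll refine its pose from this picture.

```bash
cat >> h.py <<'E'
def projf(k,X):
    c=np.atleast_2d(X)@k["R"].T+k["t"]; rho=np.hypot(c[:,0],c[:,1]); th=np.arctan2(rho,c[:,2])
    m=k["mtx"]; return np.c_[m[0,2]+m[0,0]*th*c[:,0]/rho, m[1,2]+m[1,1]*th*c[:,1]/rho]
E
python3 - <<'E'
from h import *
from station import *
k=calibration("wrist")
a=np.array([[282,131],[355,130],[352,316],[288,316]])
P=np.array([[75,27,10],[75,-27,10],[-75,-27,10],[-75,27,10]])/1e3
r=least_squares(lambda v:(projf(k,pl(*v,P))-a).ravel(),[.47,.33,-.34])
print(r.x,np.degrees(r.x[2]),r.fun.round(1))
o=ctrl.get_obs(); p,R=o["tool_pos"],Ro.from_rotvec(o["tool_rot"])
p,R=step(p,R,[r.x[0],r.x[1],.0],down(r.x[2]))
E
```

```text
[ 0.46951061  0.32839221 -0.3282595 ] -18.807883936382595 [-0.7  0.3  0.7  0.7  0.1 -0.9 -0.1 -0.3]
 shift mm [  0.2   1.5 149.5] len 149.5 turn [-0.01 -0.   -0.49]
```

```bash
python3 -m creep '[[1,0,0.0015,0.025,0,0,-0.5],[1,0,0,0.025,0,0,0],[1,0,0,0.025,0,0,0],[1,0,0,0.025,0,0,0],[1,0,0,0.025,0,0,0],[1,0,0,0.0245,0,0,0],[1,0,0,0,0,0,0]]' 60
python3 -m creep '[[0,0,0,0,0,0,0],[0,0,0,0,0,0,0],[0,0,0,0,0,0,0],[0,0,0,0,0,0,0],[0,0,0,0,0,0,0],[0,0,0,0,0,0,0],[0,0,0,0,0,0,0]]' 60
python3 -m creep '[[0,0,0,-0.01,0,0,0],[0,0,0,-0.02,0,0,0],[0,0,0,-0.03,0,0,0],[0,0,0,-0.03,0,0,0],[0,0,0,-0.03,0,0,0],[0,0,0,-0.03,0,0,0],[0,0,0,-0.03,0,0,0],[0,0,0,-0.03,0,0,0],[0,0,0,-0.03,0,0,0],[0,0,0,0,0,0,0]]'
```

```text
t: 4.75
tool_pos: [0.4663, 0.3268, -0.004]
tool_rot: [3.095, -0.513, -0.01]
contact_force: [-0.7, 0.3, 0.1]
opening: 0.0854
t: 5.45
tool_pos: [0.471, 0.3294, 0.0023]
tool_rot: [-3.096, 0.516, -0.005]
contact_force: [-0.6, 0.3, 7.2]
opening: 0.0527
t: 6.45
tool_pos: [0.4711, 0.3294, 0.2459]
tool_rot: [-3.093, 0.516, -0.012]
contact_force: [0.4, -0.2, -0.6]
opening: 0.0524
```

```bash
python3 - <<'E'
from h import *
from station import ctrl
o=ctrl.get_obs(); p,r=o["tool_pos"],Ro.from_rotvec(o["tool_rot"])
p,r=step(p,r,[.44,-.14,.30],r,"1")
p,r=step(p,r,p,down(.1025),"3")
E
```

```text
1 shift mm [123.2 453.8 -56.4] len 473.6 turn [0. 0. 0.]
3 shift mm [0. 0. 0.] len 0.0 turn [ -0.3   -0.45 -24.8 ]
```

```bash
python3 -m creep '[[0,0.0095,0.0349,-0.0043,0,0,0],[0,0.0095,0.0349,-0.0043,0,0,0],[0,0.0095,0.0349,-0.0043,0,0,0],[0,0.0095,0.0349,-0.0043,0,0,0],[0,0.0095,0.0349,-0.0043,0,0,0],[0,0.0095,0.0349,-0.0043,0,0,0],[0,0.0095,0.0349,-0.0043,0,0,0],[0,0.0095,0.0349,-0.0043,0,0,0],[0,0.0095,0.0349,-0.0043,0,0,0],[0,0.0095,0.0349,-0.0043,0,0,0],[0,0.0095,0.0349,-0.0043,0,0,0],[0,0.0095,0.0349,-0.0043,0,0,0],[0,0.0095,0.0349,-0.0043,0,0,0],[0,0,0,0,-0.1,-0.1,-6.2],[0,0,0,0,-0.1,-0.1,-6.2],[0,0,0,0,-0.1,-0.1,-6.2],[0,0,0,0,0,-0.15,-6.2],[0,0,0,0,0,0,0],[0,0,0,0,0,0,0]]'
python3 - <<'E'
from station import *
import cv2
o=ctrl.get_obs();print(o["q"],o["dq"].max())
cv2.imwrite("pics/w2.png",get_image("wrist")[:,:,::-1])
E
```

```text
t: 8.35
tool_pos: [0.4383, -0.1405, 0.2946]
tool_rot: [3.135, 0.157, -0.016]
contact_force: [0.2, 0.1, -1.2]
opening: 0.0527
[-0.46739872 -0.37886002  1.89140972 -0.00777613  1.63655398  1.00280443] 0.001436279569664983
```

View pics/w2.png

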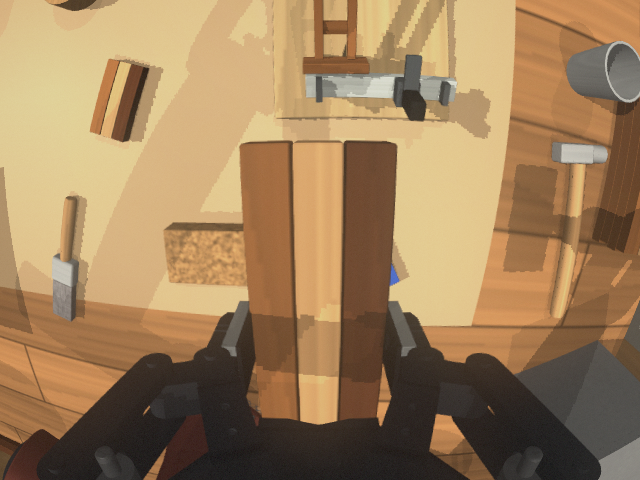

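The rest is at the top of the wrist view: lip at (304–369,66), tab at (413,65), grip at (414,105). The plaque is held straight and the jaws are square to it. The rails are cut off at the top, so I'll go a bit closer for one measuring picture.

```bash
python3 -m creep '[[0,0.02,0,-0.008,0,0,0],[0,0.025,0,-0.010,0,0,0],[0,0,0,0,0,0,0],[0,0,0,0,0,0,0]]'
python3 - <<'E'
from station import *
import cv2,pickle
k=calibration("wrist"); im=get_image("wrist")[:,:,::-1]
pickle.dump(k,open("k3.pkl","wb")); cv2.imwrite("pics/w3.png",im)
cv2.imwrite("pics/w3c.png",cv2.resize(im[0:150,270:470],None,fx=4,fy=4,interpolation=cv2.INTER_CUBIC))
E
```

```text
t: 8.8
tool_pos: [0.4836, -0.136, 0.313]
tool_rot: [3.134, 0.16, -0.016]
contact_force: [0.6, -0.2, -1.9]
opening: 0.0525
```

View pics/w3c.png

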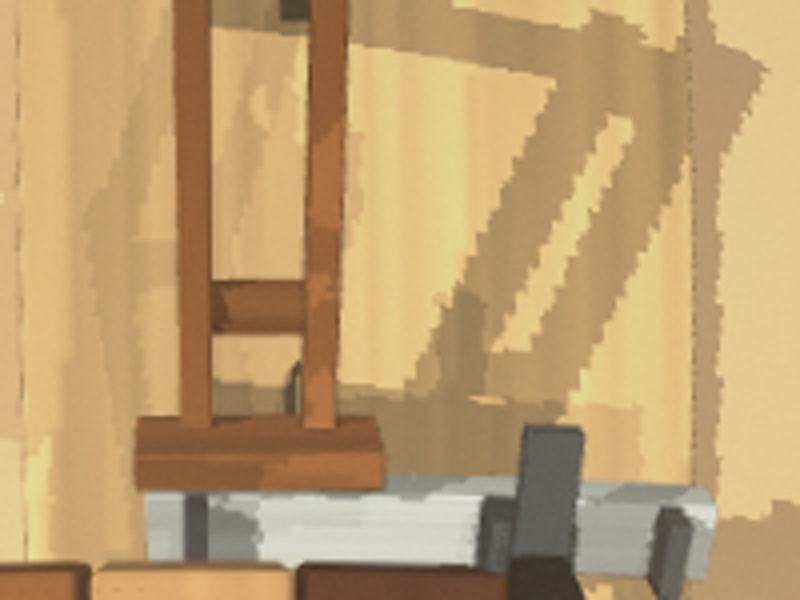

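In the crop, the lip's top inner edge runs from crop px (135,455) to (383,450) and its front edge is at y≈490. The rails' outer edges start at (180,427) and (337,427), and the tab's end is at (525–583,427). I'll fit both views together.

```bash
cat > fit.py <<'E'
from h import *
from station import *
import pickle
kt=calibration("top"); kw=pickle.load(open("k3.pkl","rb"))
bt=(np.array([[380,31],[482,25],[600,420],[636,418]])-[330,0])/4+[398,95]-.4
bw=np.array([[135,455],[383,450],[135,490],[384,489],[180,427],[337,427],[525,425],[583,430],[174,0],[349,0]])/4+[270,0]-.4
def f(v,wt=1,ww=1):
    R,t=cradle(*v[:3]); g=-90+v[3]*1e3
    Qt=np.array([[165,19,0],[165,-19,0],[14,g+7,30],[14,g-7,30]])/1e3
    Qw=np.array([[0,30,14],[0,-30,14],[-10,30,14],[-10,-30,14],[0,19,0],[0,-19,0],[14,g+7,30],[14,g-7,30],[v[4]*1e3,19,0],[v[5]*1e3,-19,0]])/1e3
    return np.r_[wt*(proj(kt,Qt@R.T+t)-bt).ravel(),ww*(projf(kw,Qw@R.T+t)-bw).ravel()]
for wt,ww in((1,.05),(.05,1),(1,1)):
    r=least_squares(f,[.58,-.14,.1,.02,.13,.13],args=(wt,ww)); print(wt,ww,r.x.round(4),np.degrees(r.x[2]).round(2)); 
print(f(r.x).reshape(-1,2).round(1).tolist())
np.save("cr.npy",r.x)
E
python3 fit.py
```

```text
1 0.05 [ 0.5806 -0.1391  0.1105  0.023   0.1046  0.105 ] 6.33
0.05 1 [ 0.5796 -0.1427  0.1164  0.0242  0.106   0.1063] 6.67
1 1 [ 0.5797 -0.1427  0.1221  0.0247  0.106   0.1061] 6.99
[[1.5, 1.2], [1.0, 0.4], [1.2, 0.4], [1.0, 0.1], [-0.3, -0.7], [1.0, -0.0], [0.1, -0.1], [0.2, -0.5], [0.0, 0.3], [-0.4, -0.1], [-0.8, 0.1], [-0.4, -0.6], [-1.1, 0.0], [-0.7, -0.0]]
```

```bash
cat >> h.py <<'E'
CR,CT=cradle(.580,-.141,.117)
RT=Ro.from_matrix(CR)*Ro.from_euler("x",np.pi)
OFF=np.array([-1.1,0,-7.7])/1e3
def tcp(c,off=OFF): return CR@(np.array(c)/1e3)+CT-RT.apply(off)
def incradle(p,off=OFF,r=RT): return (CR.T@(p+r.apply(off)-CT)*1e3).round(1)
E
python3 - <<'E'
from h import *
from station import ctrl
o=ctrl.get_obs(); p,r=o["tool_pos"],Ro.from_rotvec(o["tool_rot"])
p,r=step(p,r,p,RT,"rot")
for c in ([85,0,100],[80,0,30],[80,0,14]): p,r=step(p,r,tcp(c),RT,c); print(p)
E
```

```text
rot shift mm [0. 0. 0.] len 0.0 turn [ 0.36 25.59 -0.82]
[85, 0, 100] shift mm [ 76.4  16.3 154.5] len 173.2 turn [0. 0. 0.]
[ 0.61875863 -0.13644443  0.20503964]
[80, 0, 30] shift mm [-5.  0. 70.] len 70.2 turn [0. 0. 0.]
[ 0.6436391  -0.13352006  0.139485  ]
[80, 0, 14] shift mm [ 0. -0. 16.] len 16.0 turn [0. 0. 0.]
[ 0.65035476 -0.13273073  0.12498408]
```

```bash
python3 -m creep '[[0,0,0,0,0.1,6.4,-0.2],[0,0,0,0,0.1,6.4,-0.2],[0,0,0,0,0.1,6.4,-0.2],[0,0,0,0,0.1,6.4,-0.2],[0,0.0127,0.0027,0.0258,0,0,0],[0,0.0127,0.0027,0.0258,0,0,0],[0,0.0127,0.0027,0.0258,0,0,0],[0,0.0127,0.0027,0.0258,0,0,0],[0,0.0127,0.0027,0.0258,0,0,0],[0,0.0127,0.0027,0.0258,0,0,0],[0,0,0,0,0,0,0],[0,0,0,0,0,0,0]]'
python3 - <<'E'
from h import *
from station import *
import cv2
o=ctrl.get_obs(); p,r=o["tool_pos"],Ro.from_rotvec(o["tool_rot"]); print(incradle(p,r=r))
for c in ([80,0,30],[80,0,14]): p,r=step(p,r,tcp(c),RT,c)
im=get_image("wrist")[:,:,::-1]; cv2.imwrite("pics/w4.png",im)
im2=get_image("scene")[:,:,::-1]; cv2.imwrite("pics/s4.png",im2)
a=cv2.resize(im,(400,300),interpolation=cv2.INTER_AREA);b=cv2.resize(im2[60:260,120:320],(400,400),interpolation=cv2.INTER_CUBIC)
m=np.zeros((400,800,3),np.uint8);m[:300,:400]=a;m[:,400:]=b;cv2.imwrite("pics/m4.png",m)
E
```

```text
t: 10.05
tool_pos: [0.6182, -0.1362, 0.204]
tool_rot: [-3.036, -0.178, -0.671]
contact_force: [0.2, 0.4, -1.4]
opening: 0.0528
[84.1  0.3 99.3]
[80, 0, 30] shift mm [-4.   0.4 69.3] len 69.4 turn [-0.09  0.07 -0.03]
[80, 0, 14] shift mm [ 0. -0. 16.] len 16.0 turn [0. 0. 0.]
```

View pics/m4.png

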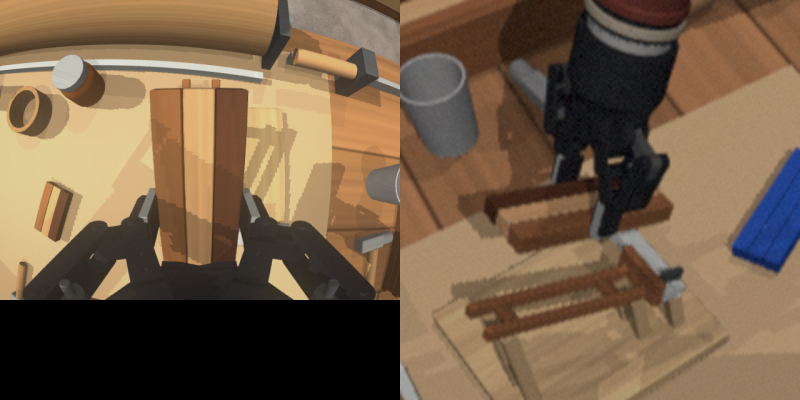

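The plaque is parallel to the rails. In the wrist half the rail ends at (186,83) and (216,83) lie symmetrically about the plaque (150–247), so it is centred. I'm lowering it now.

```bash
python3 -m creep '[[0,-0.0013,0.0001,0.023,0,0,0],[0,-0.0013,0.0001,0.023,0,0,0],[0,-0.0013,0.0001,0.023,0,0,0],[0,0,0,0.008,0,0,0],[0,0,0,0.005,0,0,0],[0,0,0,0.003,0,0,0],[0,0,0,0,0,0,0],[0,0,0,0,0,0,0]]'
python3 - <<'E'
from h import *
from station import *
o=ctrl.get_obs(); p,r=o["tool_pos"],Ro.from_rotvec(o["tool_rot"]); print(incradle(p,r=r), CR.T@o["contact_force"],o["wrist_torque"])
E
```

```text
t: 10.95
tool_pos: [0.6521, -0.1332, 0.1282]
tool_rot: [-3.037, -0.178, -0.678]
contact_force: [-0.7, 0.6, -0.4]
opening: 0.0524
[82.8 -0.7 16.2] [-0.74466963  0.72502734 -0.11545217] [-0.07073014  0.29861425 -0.03940529]
```

```bash
python3 -m creep '[[0,-0.002,0,0.002,0,0,0],[0,-0.001,0,0.002,0,0,0],[0,0,0,0,0,0,0],[0,0,0,0,0,0,0]]'; cat > st.py <<'E'
from h import *
from station import *
o=ctrl.get_obs(); p,r=o["tool_pos"],Ro.from_rotvec(o["tool_rot"]); print(incradle(p,r=r), (CR.T@o["contact_force"]).round(2),o["wrist_torque"].round(2))
E
python3 st.py
```

```text
t: 11.35
tool_pos: [0.6505, -0.133, 0.1218]
tool_rot: [-3.036, -0.178, -0.675]
contact_force: [-0.1, 0.1, -1.5]
opening: 0.052
[78.7 -0.2 11. ] [-0.7   0.15 -1.36] [-0.03  0.31  0.03]
```

```bash
for i in 1; do python3 -m creep '[[0,0,0,0.0015,0,0,0],[0,0,0,0,0,0,0]]'; python3 st.py; python3 -m creep '[[0,0,0,0.0015,0,0,0],[0,0,0,0,0,0,0]]'; python3 st.py; done
```

```text
t: 11.55
tool_pos: [0.6512, -0.133, 0.1213]
tool_rot: [-3.037, -0.179, -0.675]
contact_force: [-3.8, -0.1, 2.5]
opening: 0.0524
[79.2 -0.4 10.3] [-2.38  0.38  3.87] [0.09 0.65 0.07]
t: 11.75
tool_pos: [0.6513, -0.133, 0.1212]
tool_rot: [-3.037, -0.18, -0.672]
contact_force: [-16.9, 0.3, 13.1]
opening: 0.0523
[79.2 -0.4 10.2] [-9.63  2.3  18.94] [0.32 1.69 0.14]
```

```bash
python3 -m creep '[[0,0,0,-0.0015,0,0,0],[0,-0.002,0,0,0,0,0],[0,0,0,0,0,0,0]]'; python3 st.py; python3 -m creep '[[0,-0.002,0,0,0,0,0],[0,0,0,0,0,0,0]]'; python3 st.py
```

```text
t: 12.05
tool_pos: [0.6501, -0.1334, 0.1207]
tool_rot: [-3.037, -0.178, -0.678]
contact_force: [-2.4, -0.3, 4.4]
opening: 0.0525
[77.9 -0.6 10.3] [-0.29  0.02  5.04] [ 0.06  0.25 -0.02]
t: 12.25
tool_pos: [0.6484, -0.1337, 0.1199]
tool_rot: [-3.037, -0.178, -0.679]
contact_force: [0.8, 0.0, 3.2]
opening: 0.0525
[76.  -0.7 10.3] [ 2.11 -0.09  2.6 ] [ 0.12 -0.09  0.03]
```

```bash
python3 -m creep '[[0,-0.0015,0,0,0,0,0],[0,0,0,0,0,0,0]]'; python3 st.py; python3 -m creep '[[0,-0.0015,0,0,0,0,0],[0,0,0,0,0,0,0]]'; python3 st.py
```

```text
t: 12.45
tool_pos: [0.647, -0.1338, 0.1193]
tool_rot: [-3.037, -0.178, -0.679]
contact_force: [1.1, -0.8, 4.5]
opening: 0.0528
[74.4 -0.6 10.3] [ 2.77 -0.92  3.66] [ 0.11 -0.23 -0.01]
t: 12.65
tool_pos: [0.6461, -0.134, 0.1189]
tool_rot: [-3.036, -0.177, -0.681]
contact_force: [5.1, 1.2, 4.1]
opening: 0.0527
[73.4 -0.7 10.3] [6.5  0.58 1.52] [ 0.14 -0.71 -0.15]
```

It has reached the lip: the force builds along +x there. Releasing, then backing off.

```bash
python3 -m creep '[[0,0.0005,0,0,0,0,0],[0.8,0,0,0,0,0,0],[0.8,0,0,0,0,0,0],[0.8,0,0,0,0,0,0],[0.8,0,0,0,0,0,0],[0.8,0,0,-0.01,0,0,0],[0.8,0,0,-0.03,0,0,0],[0.8,0,0,-0.04,0,0,0],[0.8,0,0,-0.04,0,0,0],[0.8,-0.03,0,-0.02,0,0,0],[0.8,-0.03,0,-0.02,0,0,0],[0.8,-0.03,0,-0.02,0,0,0],[0.8,-0.03,0,0,0,0,0],[0.8,0,0,0,0,0,0],[0.8,0,0,0,0,0,0]]'
python3 - <<'E'
from h import *
from station import *
import cv2,pickle
o=ctrl.get_obs(); p,r=o["tool_pos"],Ro.from_rotvec(o["tool_rot"]); print(incradle(p,0*OFF,r))
k=calibration("wrist"); im=get_image("wrist")[:,:,::-1]
pickle.dump(k,open("k5.pkl","wb")); cv2.imwrite("pics/w5.png",im)
E
```

```text
t: 14.15
tool_pos: [0.4614, -0.1555, 0.2305]
tool_rot: [-3.037, -0.177, -0.677]
contact_force: [0.4, 0.4, 0.6]
opening: 0.0683
[-46.8  -0.6 182.4]
```

View pics/w5.png

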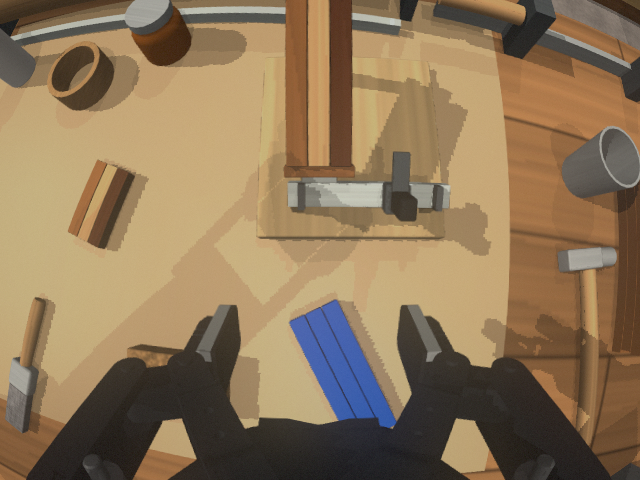

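The plaque lies on the rails against the lip, spanning columns 286–353 with the lip at 284–354. The keeper grip is at (404,205) and its tab at (401,160). Next, the keeper.

```bash
python3 - <<'E'
from h import *
from station import *
import pickle
k=pickle.load(open("k5.pkl","rb"))
for c in ([-27,-65.5,60],[14,-65.5,30],[0,27,20],[0,-27,20],[0,30,14],[0,-30,14]): print(c,projf(k,CR@(np.array(c)/1e3)+CT).round(1))
o=ctrl.get_obs(); p,r=o["tool_pos"],Ro.from_rotvec(o["tool_rot"])
for c in ([-28,-65.5,90],[-28,-65.5,36]): p,r=step(p,r,tcp(c,0*OFF),RT,c)
E
```

```text
[-27, -65.5, 60] [[404.7 207.9]]
[14, -65.5, 30] [[398.6 150.1]]
[0, 27, 20] [[284.3 165. ]]
[0, -27, 20] [[349.8 164.9]]
[0, 30, 14] [[281.4 164.3]]
[0, -30, 14] [[352.8 164.2]]
[-28, -65.5, 90] shift mm [17.9 64.9 92.5] len 114.4 turn [ 0.03 -0.15  0.01]
[-28, -65.5, 36] shift mm [ 0. -0. 54.] len 54.0 turn [0. 0. 0.]
```

```bash
python3 -m creep '[[0.8,0.004,0.0168,0.018,0,0,0],[0.8,0.004,0.0168,0.018,0,0,0],[0.8,0.005,0.0167,0.028,0,0,0],[0.8,0.005,0.0167,0.028,0,0,0],[0.8,0,0,0.018,0,0,0],[0.8,0,0,0.018,0,0,0],[0.8,0,0,0.018,0,0,0],[0.8,0,0,0,0,0,0],[0.8,0,0,0,0,0,0]]' 30
python3 st.py
python3 - <<'E'
from station import *
import cv2
cv2.imwrite("pics/w6.png",cv2.resize(get_image("wrist")[:,:,::-1][120:480,120:520],(800,720))[:600])
E
```

```text
t: 15.1
tool_pos: [0.5478, -0.2124, 0.1055]
tool_rot: [-3.036, -0.18, -0.675]
contact_force: [-0.2, -0.4, -0.8]
opening: 0.0685
[-29.  -67.1  43.3] [-0.55 -0.39 -0.61] [-0.02  0.17  0.01]
```

View pics/w6.png

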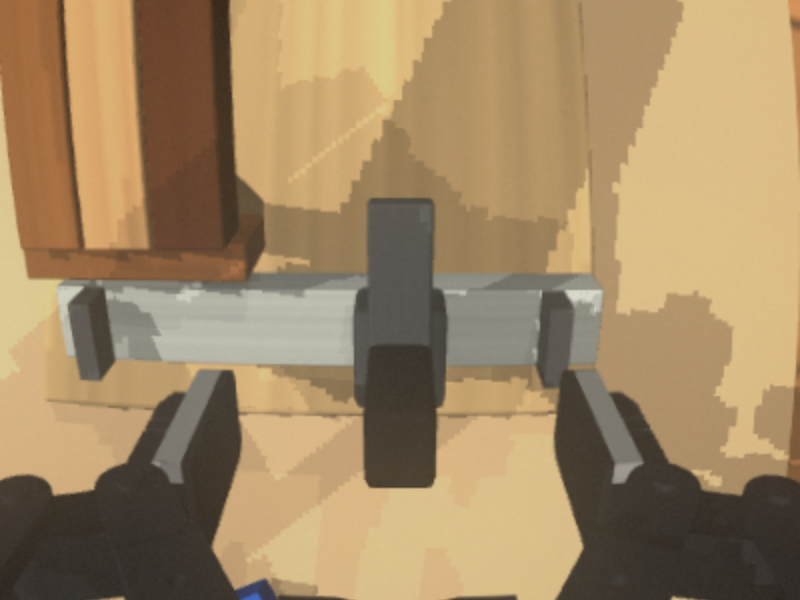

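The grip at crop (400,415) is centred between the fingers (215–580). Closing, then sliding left, which is −y in tool axes.

```bash
python3 -m creep '[[0,0,0,0,0,0,0],[0,0,0,0,0,0,0],[0,0,0,0,0,0,0],[0,0,0,0,0,0,0],[0,0,0,0,0,0,0],[0,0,0,0,0,0,0],[0,0,0,0,0,0,0]]' 30
python3 st.py
python3 -m creep '[[0,0,-0.006,0,0,0,0],[0,0,-0.010,0,0,0,0],[0,0,-0.010,0,0,0,0],[0,0,-0.010,0,0,0,0],[0,0,-0.010,0,0,0,0],[0,0,-0.008,0,0,0,0],[0,0,-0.006,0,0,0,0],[0,0,0,0,0,0,0],[0,0,0,0,0,0,0]]'
python3 st.py
```

```text
t: 15.85
tool_pos: [0.5473, -0.2129, 0.1061]
tool_rot: [-3.037, -0.178, -0.676]
contact_force: [-5.3, 0.6, 5.7]
opening: 0.0133
[-29.3 -67.6  44.1] [-2.3   1.17  7.36] [0.12 0.45 0.03]
t: 16.75
tool_pos: [0.5402, -0.152, 0.106]
tool_rot: [-3.035, -0.179, -0.676]
contact_force: [-5.3, 0.6, 6.6]
opening: 0.0133
[-29.2  -6.3  44. ] [-1.88  1.17  8.18] [0.12 0.52 0.03]
```

```bash
python3 -m creep '[[0,0,-0.003,-0.0005,0,0,0],[0,0,0,0,0,0,0]]'; python3 st.py;  python3 -m creep '[[0,0,-0.002,0,0,0,0],[0,0,0,0,0,0,0]]'; python3 st.py; python3 -m creep '[[0,0,-0.002,0,0,0,0],[0,0,0,0,0,0,0]]'; python3 st.py
```

```text
t: 16.95
tool_pos: [0.5399, -0.1493, 0.1061]
tool_rot: [-3.036, -0.178, -0.677]
contact_force: [-0.0, 0.6, 3.4]
opening: 0.0131
[-29.2  -3.6  44.1] [1.49 0.57 3.11] [ 0.05  0.01 -0.04]
t: 17.15
tool_pos: [0.5397, -0.1478, 0.1061]
tool_rot: [-3.036, -0.178, -0.677]
contact_force: [2.1, 0.9, 0.5]
opening: 0.0136
[-29.2  -2.1  44. ] [ 2.17  0.63 -0.46] [ 0.03 -0.25 -0.04]
t: 17.35
tool_pos: [0.5395, -0.1467, 0.106]
tool_rot: [-3.038, -0.178, -0.678]
contact_force: [3.5, -3.2, -0.1]
opening: 0.0133
[-29.3  -1.   44. ] [ 2.75 -3.55 -1.39] [-0.51 -0.34 -0.26]
```

Force is starting to build along −y, about 3.6 N against 1.5 N of sliding friction. I'll push a little more to confirm the stop.

```bash
python3 -m creep '[[0,0,-0.002,0,0,0,0],[0,0,0,0,0,0,0]]'; python3 st.py;  python3 -m creep '[[0,0,-0.002,0,0,0,0],[0,0,0,0,0,0,0]]'; python3 st.py
```

```text
t: 17.55
tool_pos: [0.5395, -0.1466, 0.1061]
tool_rot: [-3.042, -0.177, -0.68]
contact_force: [5.7, -10.3, -3.4]
opening: 0.0134
[-29.2  -0.8  44.1] [  2.59 -10.89  -5.  ] [-1.44 -0.3  -0.79]
t: 17.75
tool_pos: [0.5395, -0.1464, 0.1062]
tool_rot: [-3.046, -0.177, -0.682]
contact_force: [7.7, -17.0, -7.5]
opening: 0.0133
[-29.2  -0.6  44.1] [  1.91 -17.82  -9.21] [-2.39 -0.37 -1.29]
```

That is a hard stop: no motion, and the force rises to 18 N. I'll ease off, open, and retreat.

```bash
python3 -m creep '[[0,0,0.0035,0,0,0,0],[0.5,0,0,0,0,0,0],[0.5,0,0,0,0,0,0],[0.5,0,0,0,0,0,0],[0.5,0,0,-0.01,0,0,0],[0.5,0,0,-0.02,0,0,0],[0.5,0,0,-0.03,0,0,0],[0.5,0,0,-0.04,0,0,0],[0.5,-0.03,0,-0.03,0,0,0],[0.5,-0.03,0,-0.02,0,0,0],[0.5,-0.03,0,0,0,0,0],[0.5,-0.02,0,0,0,0,0],[0.5,0,0,0,0,0,0],[0.5,0,0,0,0,0,0]]'
python3 - <<'E'
from station import *
import cv2,numpy as np
a=get_image("wrist")[:,:,::-1][0:260,200:460]; b=get_image("top")[:,:,::-1][80:250,370:530]
m=np.zeros((520,800,3),np.uint8); m[:400,:400]=cv2.resize(a,(400,400),interpolation=cv2.INTER_CUBIC); m[:425,400:]=cv2.resize(b,(400,425),interpolation=cv2.INTER_CUBIC)
cv2.imwrite("pics/m7.png",m)
E
```

```text
t: 19.15
tool_pos: [0.3771, -0.1649, 0.1957]
tool_rot: [-3.037, -0.177, -0.678]
contact_force: [1.0, -0.1, 1.4]
opening: 0.0429
```

View pics/m7.png

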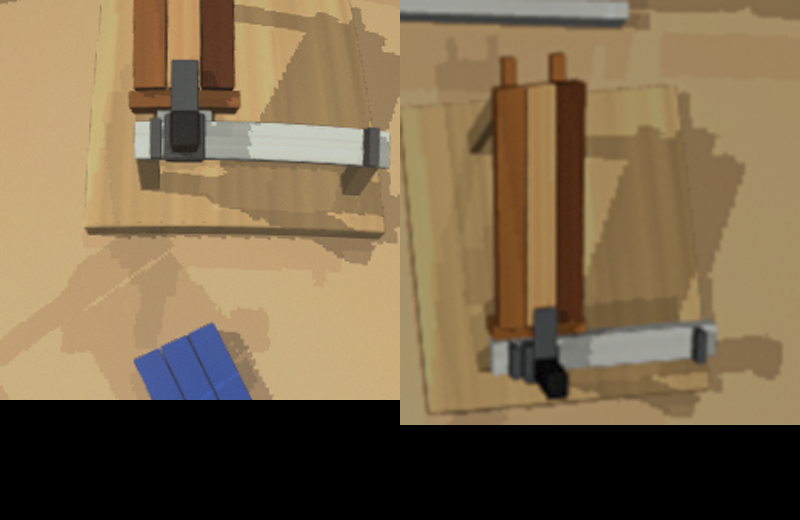

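Both views show the plaque centred on the rails and against the lip, with the tab over its middle slat at wrist-crop (184,85) and top-crop (545,325). The carriage sits against the left stop and the gripper is clear. Handing in.

```bash
python3 -c "
from station import finish_job;print(finish_job())"
```

```text
the job is handed in; nothing more can be done
None
```

The long wooden plaque now lies on the two rails against the lip. The keeper is at its end stop with its tab over the plaque. I handed the job in at about 19 s; no verdict is reported.

- **Placing:** The plaque was lowered while still held. It touched the rails at about 10 mm in the cradle's z, then I slid it until the lip pushed back with 6.5 N before letting go.
- **Keeper:** I gripped it and slid it about 67 mm until it stopped moving. The force there rose to 18 N, well above the 1.5 N sliding friction.
- **Last pictures:** The wrist and top views both show the plaque centred and straight on the rails, with the tab over its middle slat. The carriage is against the stop and the gripper is well clear. I did not touch the short plaque or the blue look-alike; nothing else looked moved, but I did not measure it.
- **Disagreements:** The top and wrist cameras differed by 3–4 mm on the cradle's sideways position, and I took a value in between. The lip was met about 1.5 mm lower than that fit predicted. Both are within tolerance.
- **Light contacts:** The fingertips pressed the bench with about 7 N during the first grasp. About 7–8 N also showed while I gripped the keeper, probably from touching its carriage. Both are far below the limits.

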